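# Hang the support bracket on the slotted upright and lock it

## Robot

A 6-joint arm with a two-finger parallel gripper is mounted at the origin on the work surface. World frame = base frame: x ahead of the robot, y to its left, z up, the work surface at z = 0. Lengths are in m, angles in rad, forces in N, time in s.
With the tool pointing down it reaches from about 0.25 to 0.775 m from the base axis. Payload 4 kg.
Tool frame: the origin (TCP) lies midway between the tips of the shut fingers; the grasp point (between the pads) lies robot.tcp_to_grasp behind it (robot.tcp_to_grasp is the distance from the TCP to the grasp point, in m); y points along the fingers, x is the direction in which the jaws open and shut, and the axes are right-handed (so a half turn about y gives the same grasp; the last joint's range is limited). The gripper opens to 94 mm and grips with 3 to 60 N. Pads are 16 mm wide; open, the fingers measure 119 mm over their backs; the gripper's body (75 mm by 177 mm) begins 78 mm behind the grasp point.
Start: joints at [1.021, 0.087, 1.371, -0, 1.684, -0.103], TCP at [0.238, 0.496, 0.206] pointing down, gripper open.
Joint ranges: [-3.1, 3.1], [-0.76, 2.03], [0.27, 2.55], [-1.08, 4.22], [0.17, 2.65], [-2.57, 2.57]. Speed limits (rad/s): [2.79, 2.79, 3.14, 3.14, 3.14, 3.14].

## Interface

Orientations are given as [roll, pitch, yaw] about the fixed x, y, z axes, in that order (R = Rz(yaw) Ry(pitch) Rx(roll)).
In Python, from bench import robot gives the robot as it stands.
- The arm moves only by the tool arm_command, never from a script. Its argument "series" is text: rows parted by semicolons, each of 7 numbers parted by spaces: the turn, a rotation vector about the tool's x, y, z in rad, then the shift along the tool's x, y, z in m, then the finger opening in m, from 0 to 0.094. A call has 1 to 12 rows; each row shifts and turns the pose as measured when the row begins, along the tool's axes as they then stand; what a row does not reach is not made up. A row lasts 1/10 s, in which the tool goes at most 50 mm and 8.59 degrees, less where a joint would pass 70% of its speed; a pose out of reach is approached as far as the arm can. A call with a gripper value outside its range is refused whole. The fingers move at their own pace and stop on an object; the grip force is fixed at half the most. Time passes only in rows, so rows that do not move let the fingers close. It gives the time, the measured TCP pose, the force and the opening at its end, in the units of the state.
- robot.get_obs(): the state, without advancing time (a new reading comes with each control period).
- robot.snapshot(name): name is "scene" or "top" or "wrist"; returns the picture (420x560x3 uint8, blue, green, red); there is no depth.
- robot.camera_params(name): a dict with "fx", "fy", "cx", "cy" (pixels), "distortion" ([k1, k2, p1, p2, k3] as OpenCV has them; the pictures are not rectified), "extrinsics" (4x4, takes a point from camera to world coordinates). Camera axes: x right, y up, looking along -z (the intrinsics and any distortion apply to the point x, -y, -z); pixel columns grow to the right and rows downward; lengths in m; the calibration is good to about 2 mm. A picture is of the moment at which its call begins: read the wrist's pose just before it. camera_params takes no time and is no camera call; for the wrist camera it gives the pose at the moment of the call.
- robot.close_job(): hands the job in, once; it reports no verdict.
Trained networks look in the newest picture that a camera, given by its name, has taken for a name from the list of things; names that differ only in an ending like _2 or _b are one class to them, and where a whole thing is asked for, a point or a joint stands for the part that bears it (a point fixed in the world has none). Each returns a list of dicts, best first, with "score" (0 to 1); they miss things now and then, are a little off and sometimes report something else, mostly with a low value. They report only what shows in the picture. A call takes as long as a camera call. They do not tell look-alikes from the thing itself.
- robot.spot_in(camera, target): "centre" ([x, y, z] in m, in the coordinates of the camera as it stood for that picture, good to about 4 mm: the middle of the surface that is visible of it).
The state is a dict: "time": time; "joint_positions": joint angles; "qvel": joint speeds; "joint_torque": joint torques, N m; "tool_pos": TCP position; "ee_rot": TCP orientation; "wrist_force": force on the tool from outside, world axes, zero at the start; "wrist_torque": the same for the moment, N m; "width": finger opening in m.
Only numpy, scipy, OpenCV 4.12 (cv2) and the standard library are available. Lean on these libraries where they do the work, as an engineer would, in place of code of your own. Each camera call takes 0.05 s, during which the arm holds its last target.

## Task

Pick up the grey shelf bracket from the bench, put its rear hook into the open slot of the aluminium strip on the stand, and press it gently down past the spring catch until it is fully home, flat against the strip and locked. Keep the contact with the stand light, do not disturb the other things on the bench, and let go of the bracket.

Things in the scene. Friction and masses are not known exactly. Their poses are not given: they have to be found in the camera images.
- bracket_grip (a point): Loose grey sheet-steel shelf bracket, about 0.35 kg, standing on the bench on its underside. A channel 30 mm wide (y; flat cheeks to grip across), 60 mm tall. This point: mid-width, 30 mm above the underside, near the centre of mass. +x points to the hook side, z up. Back face at x = +50 mm, other end at x = -74 mm with a small lip 42 mm above this point; top flange 30 mm above it.
- bracket_hook (a point): Rear end of the bracket's one hook, at neck height: x +62.5, y 0, z +21 mm from bracket_grip, same axes. The hook is 10 mm wide (y): a neck 10 mm high stands 7.5 mm out of the middle of the back face and ends in a lip about 5 mm thick, which reaches 18 mm below the neck (23 mm below this point); the lip's foot leans 2 mm away from the back face, so it draws the bracket in as it goes down.
- bracket_bar (a point): Lower rear edge of the bracket, mid-width: x +50, y 0, z -30 mm from bracket_grip, same axes. Here is a cross bar 5 mm tall, flush with the back face and the underside; above it a recess 11 mm tall and 8 mm deep that takes the catch. Hung and let go, the bracket's free end droops by about 0.04 rad, which lowers bracket_grip by about 2 mm.
- slot (a point): Nominal centre of the open slot, in the front face of the stand's upright strip, 164 mm above the bench. +x into the strip, y along its face, z up. Slot 13 mm wide, 36 mm high, open behind. The strip has sideways play: it is held firmly, but the real slot, with strip and catch, is up to 8 mm to either side (y) of this point; found only by feel or by eye. Height and face are true.
- home (a point): Where bracket_grip is when the bracket is home: 50 mm in front of the face, 130 mm above the bench; y nominal, up to 8 mm off like the slot; axes as slot. The hook goes in with the bracket 18 to 26 mm above home (best 22). Then down: the bar meets the catch about 15 mm above home, and at last the neck rests on the slot's lower edge, back flat on the strip. Passing the catch takes 3 to 20 N.
- stand: Fixed stand; origin on the bench below the nominal middle of the strip's front face, axes as slot. Dark foot plate 150 mm wide (y), 12 mm high, 35 mm in front of the face to 130 mm behind. Aluminium strip 68 mm wide, 6 mm thick, top 192 mm above the bench; white posts behind it at 42 to 52 mm to each side, as high; open at the back. Two dark shut slots lie lower in the strip.
- catch (a joint): Spring catch: steel wedge 40 mm wide in the strip below the slot, standing 4 mm out of the face, 106 to 116 mm above the bench, its upper side sloping. Value in m: 0 sprung out, about 0.004 when the bracket's cross bar pushes it in flush. With the bracket home it is out again, in the recess above the cross bar.
- cup: Bystander: upright steel sample cylinder, 42 mm diameter, 75 mm tall; origin at the centre of its underside.
- jar: Bystander: jar with black lid, 60 mm diameter, 85 mm tall; origin at the centre of its underside.
- crucible: Bystander: white ceramic cup, 60 mm diameter, 50 mm tall; origin at the centre of its underside.
Not all that is in view belongs to the job. What is meant by the stand is not brown, and is the larger of those in its own colour.

How it is judged:
On the way, in this order (a step that is already met when the one before it is completed fails the run):
1. the hook is in the slot: back face within 4 mm of the strip while the bracket is still 6 to 27 mm above home (x of bracket_grip in the frame of slot between -0.054 and -0.044 m and z of bracket_grip in the frame of slot between -0.028 and -0.007 m and y of bracket_grip in the frame of slot between -0.012 and 0.012 m), for 0.1 s.
2. the bracket is pressed down home (within 2 mm), flat on the strip (within 3 mm), and the catch has sprung out (z of bracket_grip in the frame of slot below -0.032 m and value of joint catch below 0.0012 m and x of bracket_grip in the frame of slot above -0.053 m), for 0.2 s.
At the end, for the whole second after the job is handed in: The bracket hangs at rest on the strip: back within 3 mm of it, bracket_grip from 2 mm above to 5 mm below home height and within 12 mm sideways of the nominal slot, upright within 0.08 rad, square to the strip within 0.1 rad, the catch sprung out (below 1.2 mm) (all of step 2 and x of bracket_grip in the frame of slot below -0.046 m and y of bracket_grip in the frame of slot between -0.012 and 0.012 m and z of bracket_grip in the frame of slot above -0.039 m and angle between bracket_grip's own z axis and vertical below 0.08 rad and angle between the x axis of bracket_grip and the x axis of slot, either way round below 0.1 rad and linear speed of bracket below 0.01 m/s); the robot touches nothing.
It fails at once if the bracket is forced against the stand with more than 60 N (contact force between bracket and stand above 60 N).
It fails at once if the robot pushes the stand with more than 25 N (contact force between any of the fingers, the arm and stand above 25 N).
It fails at once if a bystander is moved by more than 30 mm (distance of any of cup, jar, crucible from where it was at the start of the episode above 0.03 m).
It also fails if it takes over 61 s, if anything falls off the work surface, if the arm or the gripper's body presses on something with over 40 N, if the wrist force passes 120 N, or if a joint passes its speed limit or range.

## Working session

There is one attempt and no reset: what is moved stays moved. The work goes in short steps, Python scripts to look and compute and a tool call to move; the robot and the scene stay as the last step left them, time stands still between calls to the robot, and variables do not carry over. Pictures are saved under pics/ and viewed, and the job is handed in when it is done.

Besides the shell and the picture viewer there is one more tool, called as a command line: name --argument value ..., lists and objects as JSON in quotes. arm_command: Moves the arm, as the interface text tells. Its arguments: {"type":"object","properties":{"series":{"type":"string"}},"required":["series"]}

```bash
ls; mkdir -p pics
python3 - <<'E'
from bench import robot
import cv2
for k,v in robot.get_obs().items(): print(k,v)
print(robot.tcp_to_grasp)
for n in ("scene","top","wrist"):
    cv2.imwrite(f"pics/{n}0.png",robot.snapshot(n))
    p=robot.camera_params(n); print(n,p)
E
```

```text
pics
time 0.0
joint_positions [ 1.02090793e+00  8.79838792e-02  1.37221284e+00 -3.23026606e-05
  1.68360538e+00 -1.03101345e-01]
qvel [-9.44415770e-04  1.03587915e-03 -1.11729643e-03  4.27834126e-05
 -1.51066452e-04 -1.52563425e-04]
joint_torque [ 1.01876129e-03 -3.40178061e+01 -3.02433515e+01  7.17389211e-02
  3.28240881e-02 -1.51842705e-04]
tool_pos [0.23737091 0.49554351 0.20430941]
ee_rot [-1.57060087  0.00220102  1.12400589]
wrist_force [ 0.68064387  0.14390152 -0.4810053 ]
wrist_torque [-0.01581085  0.02151065  0.00679661]
width 0.09387240269839009
0.0188
scene {'fx': 397.0506297275742, 'fy': 397.0506297275742, 'cx': 282.69429558309895, 'cy': 213.65557294297673, 'distortion': array([0.005626, 0.      , 0.      , 0.      , 0.      ]), 'extrinsics': array([[-0.51763124, -0.50228092,  0.69265559,  1.21831014],
       [ 0.85555628, -0.29532335,  0.42521475,  0.41955947],
       [-0.00901989,  0.81271028,  0.58259819,  0.72514706],
       [ 0.        ,  0.        ,  0.        ,  1.        ]])}
top {'fx': 507.9186995326331, 'fy': 507.9186995326331, 'cx': 276.6137350731436, 'cy': 207.82628721969073, 'distortion': array([0.03463913, 0.        , 0.        , 0.        , 0.        ]), 'extrinsics': array([[-0.02992065,  0.99117419, -0.12914519,  0.37116584],
       [-0.99914627, -0.0259756 ,  0.03212478,  0.01974091],
       [ 0.02848663,  0.12999613,  0.9911052 ,  1.20029948],
       [ 0.        ,  0.        ,  0.        ,  1.        ]])}
wrist {'fx': 347.51890838937527, 'fy': 347.51890838937527, 'cx': 280.2274488590399, 'cy': 210.46213614516785, 'distortion': array([0.0242401, 0.       , 0.       , 0.       , 0.       ]), 'extrinsics': array([[ 0.43222563, -0.87136022, -0.23219037,  0.16925575],
       [ 0.90176197,  0.41693089,  0.11399114,  0.52947102],
       [-0.00252   , -0.25865033,  0.96596773,  0.38270018],
       [ 0.        ,  0.        ,  0.        ,  1.        ]])}
```

View pics/scene0.png

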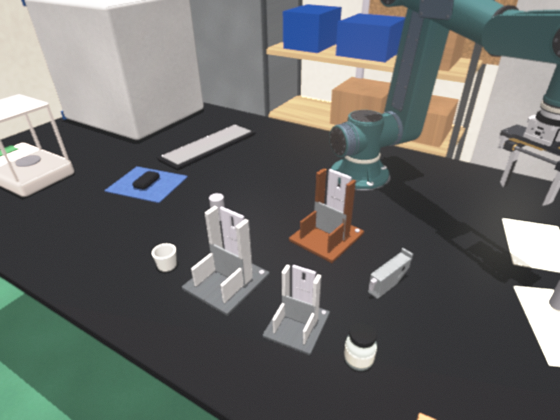

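View pics/top0.png

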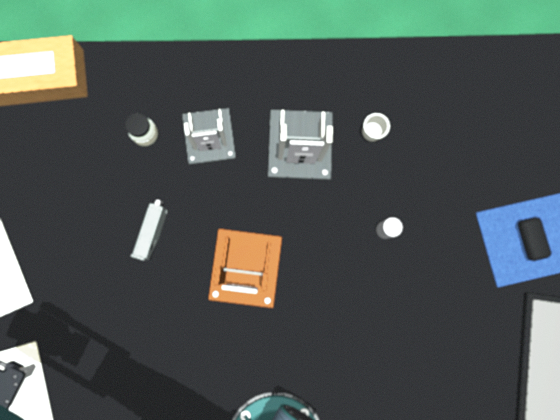

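View pics/wrist0.png

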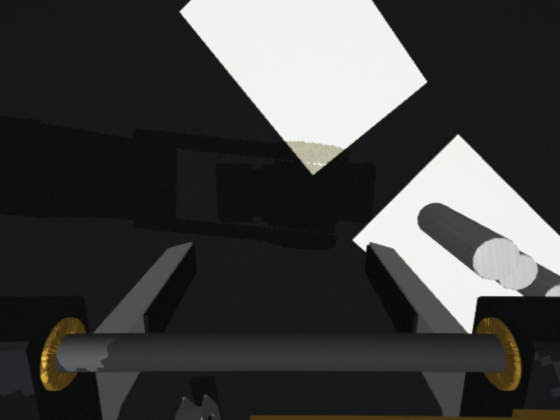

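```bash
cat > h.py <<'E'
from bench import robot
import numpy as np, cv2
from scipy.spatial.transform import Rotation as R
def R0(): 
    return R.from_euler('xyz',robot.get_obs()['ee_rot']).as_matrix()
def w(cam,c,E=None):
    E=robot.camera_params(cam)['extrinsics'] if E is None else E
    return (E@np.r_[c,1])[:3]
def proj(cam,P,E=None):
    p=robot.camera_params(cam); E=p['extrinsics'] if E is None else E
    Pc=(np.linalg.inv(E)@np.c_[np.atleast_2d(P),np.ones(len(np.atleast_2d(P)))].T)[:3].T*[1,-1,-1]
    K=np.array([[p['fx'],0,p['cx']],[0,p['fy'],p['cy']],[0,0,1]])
    return cv2.projectPoints(Pc,np.zeros(3),np.zeros(3),K,p['distortion'])[0][:,0]
def ray(cam,uv,E=None):
    p=robot.camera_params(cam); E=p['extrinsics'] if E is None else E
    K=np.array([[p['fx'],0,p['cx']],[0,p['fy'],p['cy']],[0,0,1]])
    n=cv2.undistortPoints(np.array(uv,float).reshape(-1,1,2),K,p['distortion'])[:,0]
    d=np.c_[n[:,0],-n[:,1],-np.ones(len(n))]@E[:3,:3].T
    return E[:3,3],d
def atz(cam,uv,z,E=None):
    o,d=ray(cam,uv,E); return o+d*((z-o[2])/d[:,2])[:,None]
E
python3 - <<'E'
from h import *
for c in ("scene","top"):
  for t in ("bracket_grip","bracket_hook","slot","stand","catch","cup","jar","crucible"):
    try:
      print(c,t,[(round(r['score'],2),w(c,r['centre']).round(3),proj(c,w(c,r['centre'])).round()[0]) for r in robot.spot_in(c,t)])
    except Exception as e: print(c,t,e)
print(robot.get_obs()['time'])
E
```

```text
scene bracket_grip [(0.72, array([0.495, 0.274, 0.056]), array([390., 271.]))]
scene bracket_hook [(0.92, array([0.492, 0.273, 0.053]), array([389., 271.]))]
scene slot [(0.85, array([0.705, 0.141, 0.033]), array([298., 314.])), (0.73, array([0.383, 0.061, 0.061]), array([330., 219.])), (0.66, array([ 0.675, -0.08 ,  0.054]), array([226., 264.]))]
scene stand [(0.92, array([ 0.677, -0.075,  0.05 ]), array([227., 267.])), (0.87, array([0.386, 0.063, 0.06 ]), array([330., 220.])), (0.72, array([0.704, 0.144, 0.035]), array([299., 314.]))]
scene catch [(0.39, array([0.492, 0.275, 0.055]), array([390., 271.]))]
scene cup [(0.71, array([ 0.48 , -0.264,  0.065]), array([217., 202.]))]
scene jar [(0.66, array([0.737, 0.296, 0.064]), array([360., 347.])), (0.58, array([ 0.676, -0.076,  0.053]), array([227., 265.]))]
scene crucible [(0.75, array([ 0.716, -0.251,  0.032]), array([165., 257.])), (0.49, array([0.735, 0.293, 0.061]), array([359., 347.]))]
top bracket_grip [(0.84, array([0.478, 0.267, 0.058]), array([150., 230.]))]
top bracket_hook [(0.88, array([0.479, 0.271, 0.061]), array([148., 229.]))]
top slot [(0.85, array([0.387, 0.06 , 0.012]), array([245., 268.])), (0.69, array([ 0.65 , -0.072,  0.013]), array([297., 156.])), (0.62, array([0.68 , 0.138, 0.008]), array([209., 146.]))]
top stand [(0.92, array([0.394, 0.056, 0.015]), array([246., 265.])), (0.72, array([0.68 , 0.134, 0.012]), array([211., 146.])), (0.58, array([ 0.649, -0.078,  0.011]), array([300., 157.]))]
top catch [(0.45, array([ 0.632, -0.079,  0.114]), array([304., 153.]))]
top cup [(0.6, array([ 0.467, -0.266,  0.072]), array([388., 228.]))]
top jar [(0.65, array([0.706, 0.283, 0.085]), array([140., 127.]))]
top crucible [(0.64, array([ 0.716, -0.259,  0.028]), array([375., 126.]))]
0.95
```

Run:
```python
import cv2
a=cv2.imread("pics/scene0.png");b=cv2.imread("pics/top0.png")
cv2.imwrite("pics/z1.png",cv2.resize(a[190:320,150:330],None,fx=4.4,fy=4.4,interpolation=3))
cv2.imwrite("pics/z2.png",cv2.resize(b[90:200,230:380],None,fx=5,fy=5,interpolation=3))
cv2.imwrite("pics/z3.png",cv2.resize(b[180:280,100:220],None,fx=5,fy=5,interpolation=3))
cv2.imwrite("pics/z4.png",cv2.resize(a[230:310,340:440],None,fx=6,fy=6,interpolation=3))
```

```text
(no output)
```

View pics/z1.png

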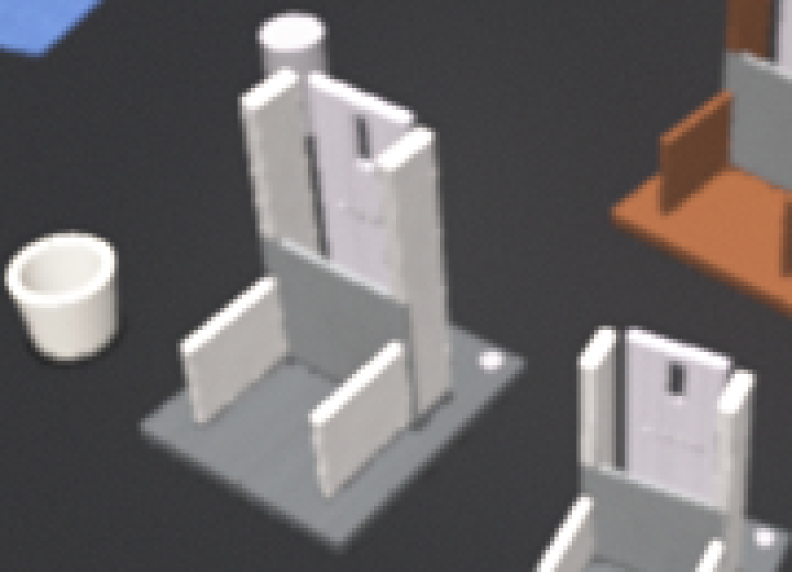

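View pics/z2.png

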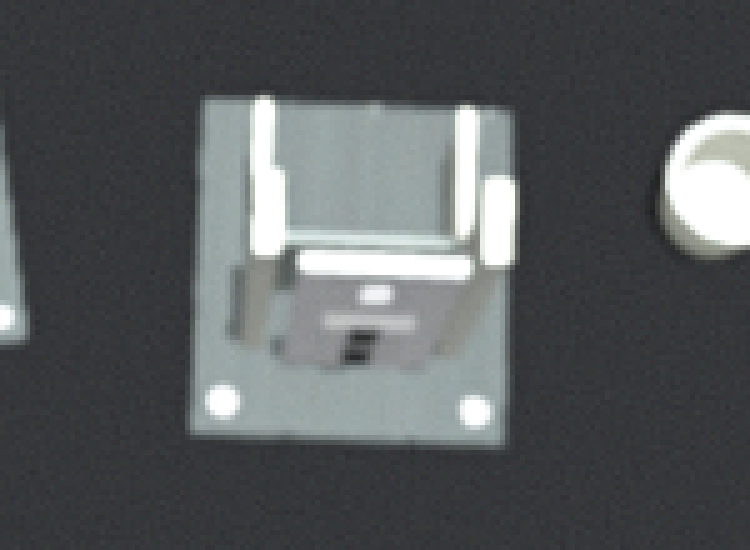

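View pics/z3.png

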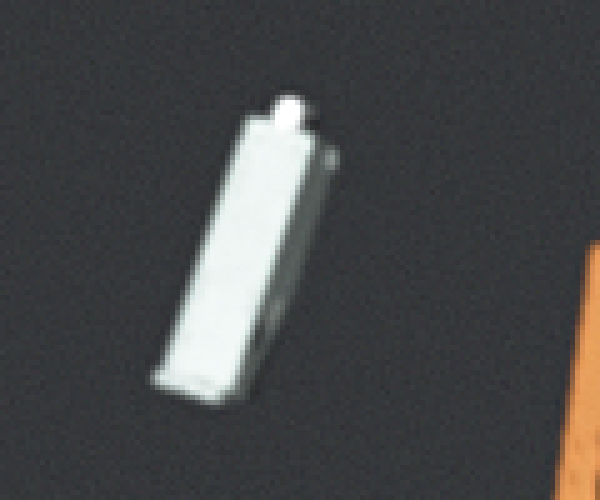

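View pics/z4.png

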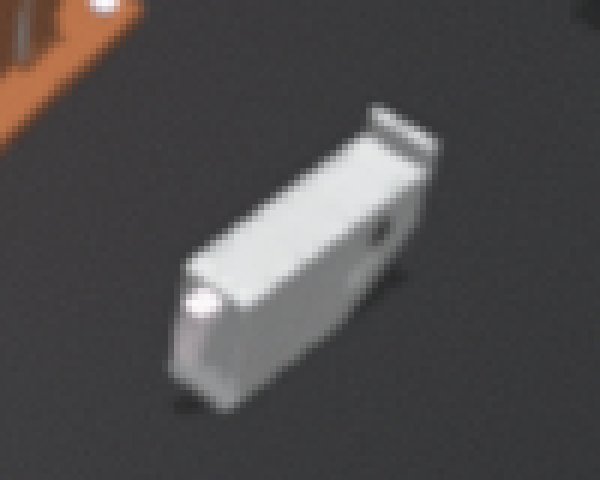

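Run:
```python
from h import *
f=np.array([(203,97),(513,108),(505,447),(190,435)])/5+[230,90]
P=atz("top",f,0.012);print(P.round(4))
BL,BR,FR,FL=P
print([np.linalg.norm(a-b).round(4) for a,b in((BL,BR),(BR,FR),(FR,FL),(FL,BL))])
ex=((BL-FL)+(BR-FR));print("yaw x",np.degrees(np.arctan2(ex[1],ex[0])))
ey=((BL-BR)+(FL-FR));print("yaw y",np.degrees(np.arctan2(-ey[0],ey[1])))
yaw=(np.arctan2(ex[1],ex[0])+np.arctan2(-ey[0],ey[1]))/2
c=P.mean(0); X=np.array([np.cos(yaw),np.sin(yaw),0]);Y=np.array([-X[1],X[0],0])
O=c-X*0.0475;O[2]=0;print("stand",O,yaw)
pts=[];nm=[]
for n,x,y,z in [("striptopL",0,34,192),("striptopR",0,-34,192),("strip backL",6,34,192),("slotTL",0,6.5,182),("slotTR",0,-6.5,182),("slotBL",0,6.5,146),("slotBR",0,-6.5,146),("catchL",-4,20,106),("catchR",-4,-20,106),("catchTL",0,20,116),("catchTR",0,-20,116),("postL",0,47,192),("postR",0,-47,192)]:
    q=O+X*x/1e3+Y*y/1e3+np.array([0,0,z/1e3]); u=proj("top",q)[0];s=proj("scene",q)[0]
    print(n,((u-[230,90])*5).round(),((s-[150,190])*4.4).round())
# bracket
b=np.array([(243,118),(315,135),(240,390),(162,370)])/5+[100,180]
Q=atz("top",b,0.06);print(Q.round(4),[np.linalg.norm(Q[i]-Q[(i+1)%4]).round(4) for i in range(4)])
h=(Q[0]+Q[1])/2;t=(Q[2]+Q[3])/2;d=h-t;yb=np.arctan2(d[1],d[0]);d/=np.linalg.norm(d)
print("byaw",yb,"grip", h-d*0.05, t+d*0.074)
for c in("scene","top"):
  pass
```

```text
[[ 7.663e-01 -1.140e-02  1.200e-02]
 [ 7.576e-01 -1.616e-01  1.200e-02]
 [ 5.909e-01 -1.505e-01  1.200e-02]
 [ 6.004e-01 -5.000e-04  1.200e-02]]
[np.float64(0.1504), np.float64(0.1671), np.float64(0.1503), np.float64(0.1662)]
yaw x -3.7813140011772033
yaw y -3.4682156989838915
stand [ 0.63142673 -0.07799266  0.        ] -0.0632640812444642
striptopL [300. 268.] [413. 109.]
striptopR [466. 275.] [316.  68.]
strip backL [300. 254.] [406. 115.]
slotTL [365. 277.] [374. 108.]
slotTR [397. 278.] [356. 100.]
slotBL [358. 299.] [380. 161.]
slotBR [389. 300.] [361. 153.]
catchL [321. 328.] [408. 223.]
catchR [411. 332.] [354. 198.]
catchTL [322. 314.] [403. 213.]
catchTR [414. 318.] [348. 187.]
postL [268. 267.] [433. 117.]
postR [498. 276.] [298.  60.]
[[0.5369 0.2701 0.06  ]
 [0.5283 0.2381 0.06  ]
 [0.4152 0.271  0.06  ]
 [0.4251 0.3052 0.06  ]] [np.float64(0.0331), np.float64(0.1178), np.float64(0.0356), np.float64(0.1172)]
byaw -0.29364172171437125 grip [0.48472786 0.26855202 0.06      ] [0.49096144 0.2666671  0.06      ]
```

arm_command --series "0 0 0 -0.012 0 -0.04 0.094;0 0 0 -0.012 0 -0.04 0.094;0 0 0 -0.012 0 -0.04 0.094;0 0 0 -0.012 0 -0.04 0.094;0 0 0 -0.012 0 -0.04 0.094;0 0 0 -0.012 0 -0.04 0.094;0 0 0 -0.012 0 -0.04 0.094;0 -0.07 0 -0.012 0 -0.04 0.094;0 -0.08 0 0 0 0 0.094;0 0 0 0 0 0 0.094"

```text
time: 1.95
tool_pos: [0.4944, 0.2639, 0.2048]
ee_rot: [-1.572, -0.002, 1.283]
wrist_force: [0.1, 1.3, -0.5]
width: 0.0939
```

```bash
cat >> h.py <<'E'
def delta(target,yaw):
    o=robot.get_obs(); Rt=R.from_euler('xyz',o['ee_rot']); want=R.from_euler('xyz',[-np.pi/2,0,yaw])
    rv=(Rt.inv()*want).as_rotvec(); d=np.array(target)-o['tool_pos']
    print("t",round(o['time'],2),"pos",o['tool_pos'].round(4),"rot",o['ee_rot'].round(3),"F",o['wrist_force'].round(1),"w",round(o['width'],4))
    print("turn",rv.round(4),"shift(now axes)",Rt.inv().apply(d).round(4),"shift(final axes)",want.inv().apply(d).round(4))
E
python3 - <<'E'
from h import *
delta([0.488,0.2675,0.20],1.277)
E0=robot.camera_params("wrist")['extrinsics']
im=robot.snapshot("wrist");np.save("E1.npy",E0);cv2.imwrite("pics/w1.png",im)
for t in ("bracket_grip","bracket_hook"):
  print(t,[(round(r['score'],2),w("wrist",r['centre'],E0).round(4)) for r in robot.spot_in("wrist",t)])
E
```

```text
t 1.95 pos [0.4944 0.2639 0.2048] rot [-1.572 -0.002  1.283] F [ 0.1  1.3 -0.5] w 0.0939
turn [0.0008 0.0061 0.0022] shift(now axes) [0.0016 0.0048 0.0072] shift(final axes) [0.0016 0.0048 0.0072]
bracket_grip [(0.77, array([0.4756, 0.2731, 0.0629]))]
bracket_hook [(0.57, array([0.4718, 0.2758, 0.0554]))]
```

View pics/w1.png

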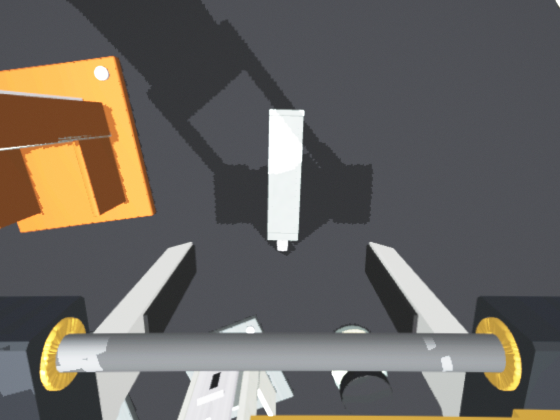

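Run:
```python
from h import *
im=cv2.imread("pics/w1.png");cv2.imwrite("pics/w1z.png",cv2.resize(im[95:265,220:350],None,fx=4.5,fy=4.5,interpolation=3)[:780])
```

```text
(no output)
```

View pics/w1z.png

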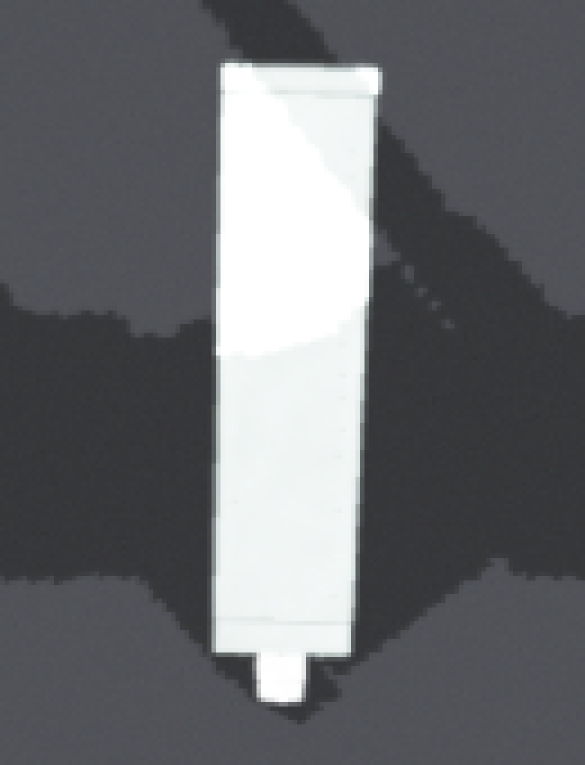

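Run:
```python
from h import *
E=np.load("E1.npy")
s=lambda l:np.array(l)/4.5+[220,95]
a=atz("wrist",s([(212,653),(352,656),(219,100),(373.5,100)]),0.06,E)
l=atz("wrist",s([(222,64),(381,66)]),0.072,E);k=atz("wrist",s([(258,703),(302,704)]),0.056,E)
print(a.round(4),l.round(4),k.round(4),np.linalg.norm(a[0]-a[1]),np.linalg.norm(a[2]-a[3]))
h=(a[0]+a[1])/2;t=(a[2]+a[3])/2;d=h-t;yb=np.arctan2(d[1],d[0]);d/=np.linalg.norm(d)
lm=l.mean(0);km=k.mean(0)
for q in(t,lm):
  e=km-q; print("yaw",np.arctan2(e[1],e[0]))
print("byaw",yb,"from h",h-d*.05,"from lip",lm+d*.074,"from hook",km-d*.0625, (h-lm)@d,(km-lm)@d)
g=[.4865,.2665];g=(h-d*.05+lm+d*.074)/2
delta([g[0],g[1],.012],np.pi/2+yb)
```

```text
[[0.5302 0.2408 0.06  ]
 [0.5396 0.27   0.06  ]
 [0.419  0.2764 0.06  ]
 [0.4277 0.3059 0.06  ]] [[0.413  0.2792 0.072 ]
 [0.4219 0.3082 0.072 ]] [[0.5458 0.2466 0.056 ]
 [0.5488 0.256  0.056 ]] 0.030642317965188966 0.030757571787390057
yaw -0.31102625074773216
yaw -0.3155772347433652
byaw -0.31023520087706175 from h [0.48726081 0.27065707 0.06      ] from lip [0.48789941 0.27111048 0.072     ] from hook [0.48776217 0.27038823 0.056     ] 0.12353030120473815 0.13658980252944286
t 2.1 pos [0.4934 0.2652 0.2049] rot [-1.572 -0.002  1.284] F [-0.   1.1  0.3] w 0.094
turn [0.0009 0.0239 0.0022] shift(now axes) [0.0034 0.1929 0.0073] shift(final axes) [0.0037 0.1929 0.0072]
```

arm_command --series "0 0.024 0 0.0035 0 0.007 0.094;0 0 0 0 0.03 0 0.094;0 0 0 0 0.04 0 0.094;0 0 0 0 0.04 0 0.094;0 0 0 0 0.03 0 0.094;0 0 0 0 0 0 0.094"

```text
time: 2.7
tool_pos: [0.4854, 0.278, 0.065]
ee_rot: [-1.578, -0.009, 1.264]
wrist_force: [0.2, 0.4, -0.1]
width: 0.0942
```

Run:
```python
from h import *
delta([.4875,.2708,.012],1.26)
```

```text
t 2.7 pos [0.4854 0.278  0.065 ] rot [-1.578 -0.009  1.264] F [ 0.2  0.4 -0.1] w 0.0942
turn [0.0069 0.004  0.0092] shift(now axes) [-0.0068  0.0529 -0.0038] shift(final axes) [-0.0063  0.053  -0.0042]
```

arm_command --series "0.007 0.004 0.009 -0.0065 0.02 -0.004 0.094;0 0 0 0 0.02 0 0.094;0 0 0 0 0 0 0.094"

```text
time: 3.0
tool_pos: [0.4888, 0.2725, 0.0266]
ee_rot: [-1.575, -0.003, 1.262]
wrist_force: [-1.4, -0.6, -0.3]
width: 0.0941
```

Run:
```python
from h import *
delta([.4875,.2708,.012],1.26)
```

```text
t 3.0 pos [0.4888 0.2725 0.0266] rot [-1.575 -0.003  1.262] F [-1.4 -0.6 -0.3] w 0.0941
turn [0.004  0.0019 0.0029] shift(now axes) [-0.002   0.0146  0.0008] shift(final axes) [-0.002   0.0146  0.0008]
```

arm_command --series "0.004 0.002 0.003 -0.002 0.0145 0.001 0.094;0 0 0 0 0 0 0.094"

```text
time: 3.2
tool_pos: [0.4889, 0.2713, 0.0133]
ee_rot: [-1.573, -0.002, 1.26]
wrist_force: [-0.8, -0.5, -0.6]
width: 0.0941
```

Run:
```python
from h import *
delta([.4875,.2708,.012],1.26)
```

```text
t 3.2 pos [0.4889 0.2713 0.0133] rot [-1.573 -0.002  1.26 ] F [-0.8 -0.5 -0.6] w 0.0941
turn [ 0.0026 -0.0005  0.0018] shift(now axes) [-0.0009  0.0013  0.0012] shift(final axes) [-0.0009  0.0013  0.0012]
```

arm_command --series "0.002 0 0.002 0 0.001 0 0;0 0 0 0 0 0 0;0 0 0 0 0 0 0;0 0 0 0 0 0 0;0 0 0 0 0 0 0;0 0 0 0 0 0 0;0 0 0 0 0 0 0;0 0 0 0 0 0 0;0 0 0 0 0 0 0;0 0 0 0 0 0 0;0 0 0 0 0 0 0;0 0 0 0 0 0 0"

```text
time: 4.4
tool_pos: [0.4913, 0.2714, 0.0162]
ee_rot: [-1.576, -0.002, 1.259]
wrist_force: [-0.5, -0.9, 0.8]
width: 0.0301
```

Run:
```python
from h import *
delta([.4875,.2708,.2],1.26)
```

```text
t 4.4 pos [0.4913 0.2714 0.0162] rot [-1.576 -0.002  1.259] F [-0.5 -0.9  0.8] w 0.0301
turn [ 0.0056 -0.0008  0.0021] shift(now axes) [-0.0013 -0.1838  0.0024] shift(final axes) [-0.0017 -0.1838  0.0034]
```

arm_command --series "0.005 0 0.002 0 -0.01 0.003 0;0 0 0 0 -0.03 0 0;0 0 0 0 -0.04 0 0;0 0 0 0 -0.04 0 0;0 0 0 0 -0.04 0 0;0 0 0 0 -0.04 0 0;0 0 0 0 -0.03 0 0;0 0 0 0 -0.02 0 0;0 0 0 0 0 0 0"

```text
time: 5.3
tool_pos: [0.4828, 0.2729, 0.2694]
ee_rot: [-1.554, 0.008, 1.261]
wrist_force: [-0.1, 0.4, -4.2]
width: 0.0299
```

```bash
cat > tgt.py <<'E'
from h import *
O=np.array([.6314,-.078,0]);yaw=-.0633
X=np.array([np.cos(yaw),np.sin(yaw),0]);Y=np.array([-X[1],X[0],0]);Z=np.array([0,0,1.])
G=np.array([0,-.0138,.0034]) # grip in tool
def grip():
    o=robot.get_obs();Rt=R.from_euler('xyz',o['ee_rot'])
    p=o['tool_pos']+Rt.apply(G)-O; return np.array([p@X,p@Y,p[2]-.13])
def go(x,y,up):
    """grip at x (stand frame, home=-.05), y, up above home"""
    want=R.from_euler('xyz',[-np.pi/2,0,np.pi/2+yaw])
    print("grip stand x,y,up",grip().round(4))
    delta(O+X*x+Y*y+Z*(.13+up)-want.apply(G),np.pi/2+yaw)
E
python3 - <<'E'
from tgt import *
go(-.1,0,.12)
E
```

```text
grip stand x,y,up [-0.1735  0.3417  0.1533]
t 5.3 pos [0.4828 0.2729 0.2694] rot [-1.554  0.008  1.261] F [-0.1  0.4 -4.2] w 0.0299
turn [-0.0181 -0.2463 -0.0062] shift(now axes) [-0.3123  0.0332 -0.1553] shift(final axes) [-0.3408  0.0332 -0.0739]
```

arm_command --series "-0.01 -0.12 -0.003 0 0 0 0;-0.008 -0.126 -0.003 0 0 0 0;0 0 0 -0.03 0 -0.007 0;0 0 0 -0.04 0 -0.009 0;0 0 0 -0.04 0 -0.009 0;0 0 0 -0.04 0 -0.009 0;0 0 0 -0.04 0 -0.009 0;0 0 0 -0.04 0 -0.009 0;0 0 0 -0.04 0 -0.009 0;0 0 0 -0.03 0 -0.007 0;0 0 0 0 0 0 0"

```text
time: 6.4
tool_pos: [0.5283, -0.0378, 0.2447]
ee_rot: [-1.534, 0.0, 1.526]
wrist_force: [-0.5, 0.4, -3.6]
width: 0.0298
```

Run:
```python
from tgt import *
go(-.1,0,.06)
np.save("E2.npy",robot.camera_params("wrist")['extrinsics'])
cv2.imwrite("pics/w2.png",robot.snapshot("wrist"))
print(grip())
```

```text
grip stand x,y,up [-0.1083  0.0336  0.1286]
t 6.4 pos [ 0.5283 -0.0378  0.2447] rot [-1.534  0.     1.526] F [-0.5  0.4 -3.6] w 0.0298
turn [-0.0363  0.0187 -0.0006] shift(now axes) [-0.0338  0.0681 -0.0106] shift(final axes) [-0.0336  0.0685 -0.0088]
[-0.10884419  0.0353245   0.12832456]
```

View pics/w2.png

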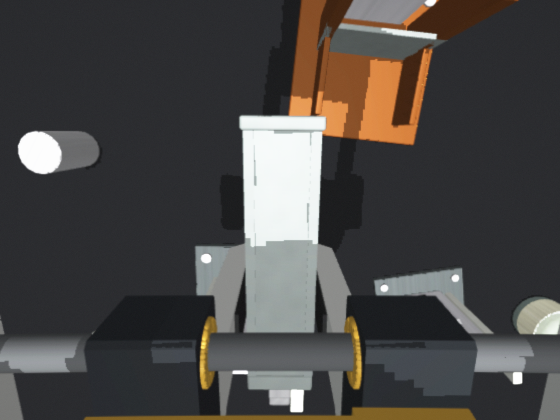

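arm_command --series "-0.018 0.018 0 -0.017 0.015 -0.004 0;-0.018 0 0 -0.017 0.03 -0.003 0;0 0 0 0 0.02 0 0;0 0 0 0 0 0 0"

```text
time: 6.85
tool_pos: [0.5299, -0.066, 0.1729]
ee_rot: [-1.564, -0.006, 1.514]
wrist_force: [-0.5, 0.1, -3.8]
width: 0.0302
```

Run:
```python
from tgt import *
go(-.1,0,.06)
np.save("E3.npy",robot.camera_params("wrist")['extrinsics'])
for n in ("wrist","top","scene"):
    im=robot.snapshot(n); cv2.imwrite(f"pics/{n}3.png",im)
    if n=="wrist": np.save("g3.npy",grip())
a=cv2.imread("pics/scene3.png");b=cv2.imread("pics/top3.png");c=cv2.imread("pics/wrist3.png")
cv2.imwrite("pics/a3.png",cv2.resize(a[190:320,170:330],None,fx=4.5,fy=4.5,interpolation=3))
cv2.imwrite("pics/b3.png",cv2.resize(b[90:240,230:380],None,fx=4,fy=4,interpolation=3))
print(grip())
```

```text
grip stand x,y,up [-0.1054  0.0055  0.0567]
t 6.85 pos [ 0.5299 -0.066   0.1729] rot [-1.564 -0.006  1.514] F [-0.5  0.1 -3.8] w 0.0302
turn [-0.0066  0.0062  0.0063] shift(now axes) [-0.0056 -0.0034 -0.0054] shift(final axes) [-0.0056 -0.0033 -0.0055]
[-0.10272918  0.00501429  0.06158624]
```

View pics/wrist3.png

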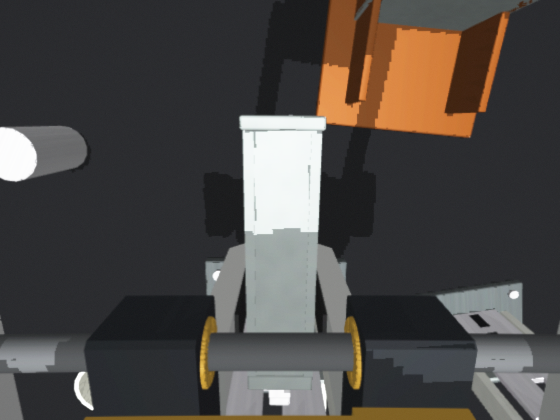

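View pics/a3.png

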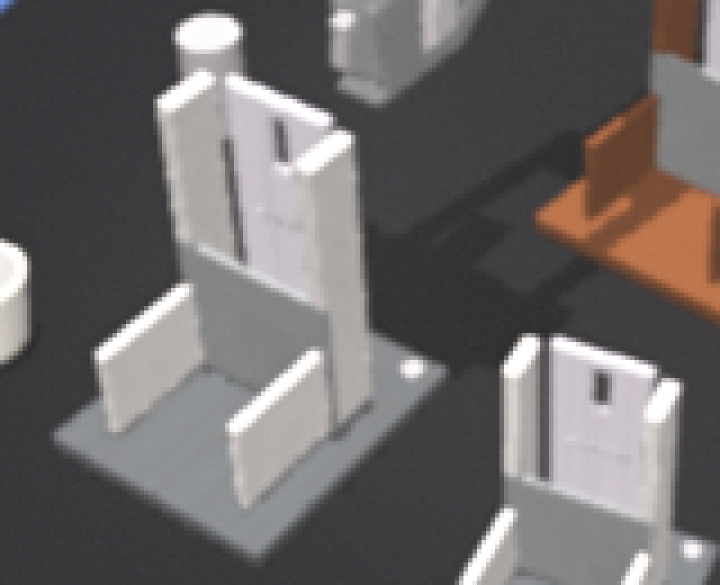

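View pics/b3.png

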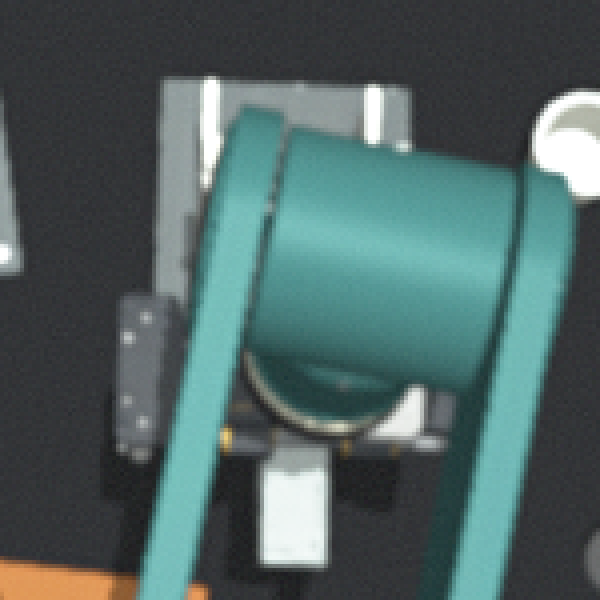

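Run:
```python
from tgt import *
c=cv2.imread("pics/wrist3.png")
cv2.imwrite("pics/c3.png",cv2.resize(c[360:420,210:350],None,fx=5.5,fy=5.5,interpolation=3))
E=np.load("E3.npy");g=np.load("g3.npy");print(g)
f=lambda x,y,z:((proj("wrist",O+X*x+Y*y+Z*z,E)[0]-[210,360])*5.5).round()
for n,x,y,z in [("stL",0,34,192),("stR",0,-34,192),("slTL",0,6.5,182),("slTR",0,-6.5,182),("slBL",0,6.5,146),("slBR",0,-6.5,146),("catTL",0,20,116),("catTR",0,-20,116),("catL",-4,20,106),("catR",-4,-20,106),("s2",0,0,90),("face bot",0,0,12),("bolt?",0,34,12)]:
    print(n,f(x/1e3,y/1e3,z/1e3))
for n,x,y,z in [("hookL",62.5,5,26),("hookR",62.5,-5,26),("backL",50,15,30),("backR",50,-15,30),("lipL",-74,15,42),("lipR",-74,-15,42)]:
    q=f(g[0]+x/1e3,g[1]+y/1e3,g[2]+.13+z/1e3); print(n,q,q/5.5+[210,360])
```

```text
[-0.10479481  0.00541241  0.05817635]
stL [649. 448.]
stR [-12. 449.]
slTL [382. 363.]
slTR [261. 364.]
slBL [381. 119.]
slBR [278. 119.]
catTL [475. -36.]
catTR [193. -36.]
catL [ 472. -105.]
catR [ 199. -105.]
s2 [ 338. -146.]
face bot [ 345. -385.]
bolt? [ 519. -384.]
hookL [431. 280.] [288.36363636 410.90909091]
hookR [315. 280.] [267.27272727 410.90909091]
backL [554. 194.] [310.72727273 395.27272727]
backR [193. 194.] [245.09090909 395.27272727]
lipL [  628. -1356.] [324.18181818 113.45454545]
lipR [  136. -1359.] [234.72727273 112.90909091]
```

View pics/c3.png

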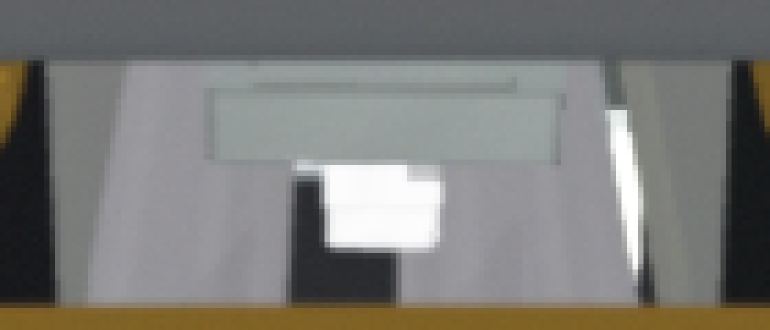

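Run:
```python
from tgt import *
a=cv2.imread("pics/scene3.png")
cv2.imwrite("pics/d3.png",cv2.resize(a[120:230,190:320],None,fx=5.5,fy=5.5,interpolation=3))
g=np.load("g3.npy")
f=lambda x,y,z:((proj("scene",O+X*x+Y*y+Z*z)[0]-[190,120])*5.5).round()
for dz in(0,-7):
 for n,x,y,z in [("hookL",62.5,5,26),("hookR",62.5,-5,26),("backTL",50,15,30),("backTR",50,-15,30),("backBL",50,15,-30),("backBR",50,-15,-30),("lipL",-74,15,42)]:
    print(n,f(g[0]+x/1e3,g[1]+y/1e3,g[2]+.13+(z+dz)/1e3))
```

```text
hookL [313. 414.]
hookR [295. 407.]
backTL [349. 400.]
backTR [295. 379.]
backBL [356. 513.]
backBR [304. 492.]
lipL [513. 259.]
hookL [314. 428.]
hookR [296. 421.]
backTL [350. 414.]
backTR [296. 393.]
backBL [357. 526.]
backBR [305. 504.]
lipL [513. 272.]
```

View pics/d3.png

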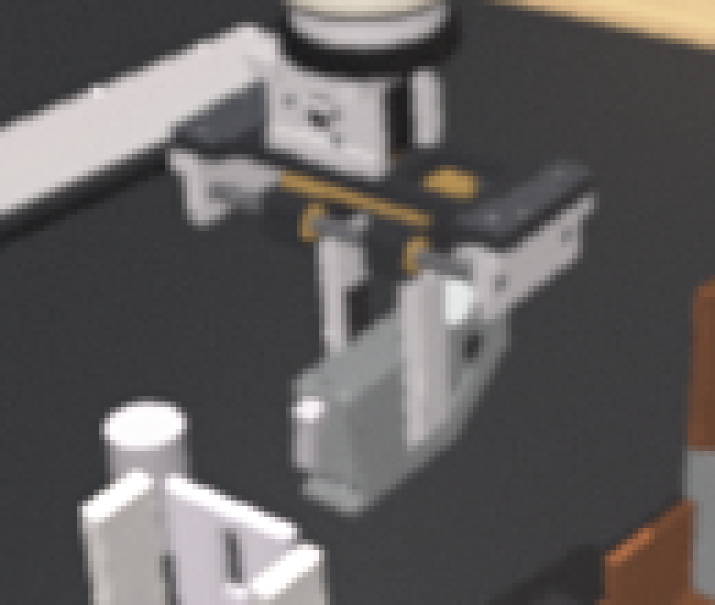

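```bash
sed -i 's/G=np.array.*/G=np.array([0,-.0093,.0034])/' tgt.py
python3 - <<'E'
from tgt import *
go(-.08,.0005,.022)
E
```

```text
grip stand x,y,up [-0.1027  0.005   0.0571]
t 7.0 pos [ 0.5326 -0.0666  0.1778] rot [-1.573 -0.004  1.514] F [ 0.6  0.6 -2.8] w 0.03
turn [0.002  0.0067 0.0042] shift(now axes) [-0.0049  0.0351 -0.0226] shift(final axes) [-0.0046  0.0351 -0.0227]
```

arm_command --series "0.002 0.006 0.004 -0.0045 0.017 -0.01 0;0 0 0 0 0.017 -0.012 0;0 0 0 0 0 0 0"

```text
time: 7.3
tool_pos: [0.5589, -0.0719, 0.1462]
ee_rot: [-1.58, 0.002, 1.51]
wrist_force: [-1.0, 0.7, -3.7]
width: 0.0297
```

```bash
cat > look.py <<'E'
from tgt import *
import sys
def look(n,x,y,up):
    robot.get_obs()
    E=robot.camera_params("wrist")['extrinsics'];c=robot.snapshot("wrist");g=grip()
    a=robot.snapshot("scene");g2=grip()
    np.savez(f"l{n}.npz",E=E,g=g,g2=g2)
    cv2.imwrite(f"pics/wr{n}.png",c);cv2.imwrite(f"pics/sc{n}.png",a)
    cv2.imwrite(f"pics/wrz{n}.png",cv2.resize(c[360:420,210:350],None,fx=5.5,fy=5.5,interpolation=3))
    cv2.imwrite(f"pics/scz{n}.png",cv2.resize(a[180:270,190:290],None,fx=6.5,fy=6.5,interpolation=3))
    print("g",g.round(4),g2.round(4))
    fw=lambda x,y,z:((proj("wrist",O+X*x/1e3+Y*y/1e3+Z*z/1e3,E)[0]-[210,360])*5.5).round()
    fs=lambda x,y,z:((proj("scene",O+X*x/1e3+Y*y/1e3+Z*z/1e3)[0]-[190,180])*6.5).round()
    for nm,px,py,pz in [("slTL",0,6.5,182),("slTR",0,-6.5,182),("slBL",0,6.5,146),("slBR",0,-6.5,146),("stL",0,34,192),("stR",0,-34,192)]:
        print(nm,"wr",fw(px,py,pz),"sc",fs(px,py,pz))
    for nm,px,py,pz in [("hookL",62.5,5,26),("hookR",62.5,-5,26),("backTL",50,15,30),("backTR",50,-15,30),("backBL",50,15,-30)]:
        print(nm,"wr",fw(*(g*1e3+[px,py,pz+130])),"sc",fs(*(g2*1e3+[px,py,pz+130])))
    go(x,y,up)
E
python3 -c "
from look import *
look(4,-.08,.0005,.022)"
```

```text
g [-0.0763  0.0014  0.0267] [-0.0763  0.0013  0.0277]
slTL wr [429. 344.] sc [293. 224.]
slTR wr [287. 344.] sc [266. 212.]
slBL wr [422.  62.] sc [301. 303.]
slBR wr [304.  61.] sc [274. 291.]
stL wr [750. 447.] sc [350. 226.]
stR wr [-38. 444.] sc [206. 165.]
hookL wr [429. 226.] sc [317. 201.]
hookR wr [317. 225.] sc [296. 193.]
backTL wr [548. 143.] sc [359. 185.]
backTR wr [198. 142.] sc [296. 159.]
backBL wr [ 507. -249.] sc [370. 315.]
grip stand x,y,up [-0.0763  0.0013  0.0277]
t 7.4 pos [ 0.5588 -0.0721  0.1485] rot [-1.582  0.002  1.51 ] F [ 0.1 -0.5 -4.4] w 0.03
turn [ 0.0116  0.0024 -0.0022] shift(now axes) [-0.0008  0.0057  0.0039] shift(final axes) [-0.0008  0.0058  0.0038]
```

View pics/wrz4.png

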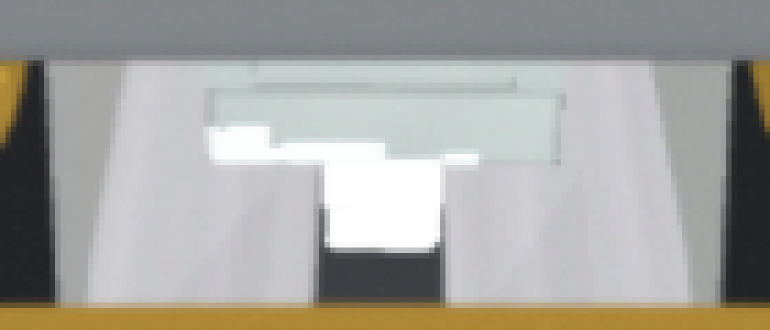

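View pics/scz4.png

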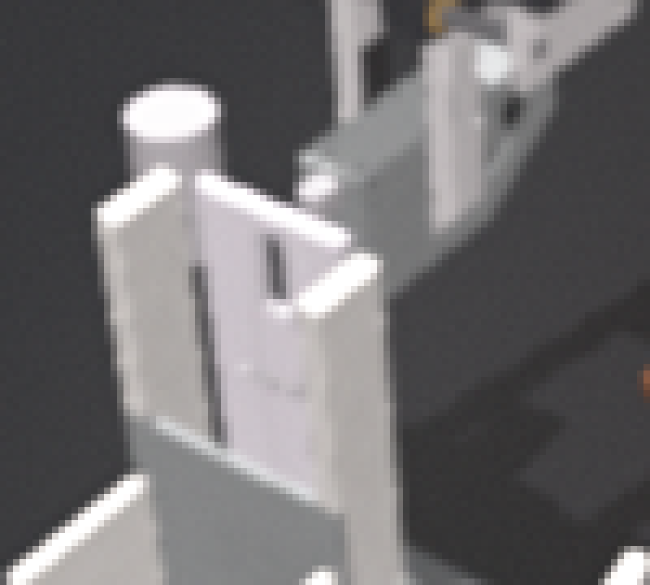

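arm_command --series "0.006 0.0025 -0.002 0 0.0065 -0.004 0;0 0 0 0 0.001 0 0"

```text
time: 7.6
tool_pos: [0.564, -0.0725, 0.1424]
ee_rot: [-1.579, 0.001, 1.507]
wrist_force: [-0.4, 0.2, -3.1]
width: 0.0302
```

```bash
python3 -c "
from look import *
look(5,-.05,.0012,.022)"
```

```text
g [-0.0711  0.0012  0.0222] [-0.0711  0.0012  0.0225]
slTL wr [436. 334.] sc [293. 224.]
slTR wr [290. 334.] sc [266. 212.]
slBL wr [428.  47.] sc [301. 303.]
slBR wr [306.  47.] sc [274. 291.]
stL wr [767. 438.] sc [350. 226.]
stR wr [-45. 438.] sc [206. 165.]
hookL wr [432. 220.] sc [309. 220.]
hookR wr [321. 220.] sc [288. 211.]
backTL wr [550. 137.] sc [351. 203.]
backTR wr [202. 136.] sc [288. 177.]
backBL wr [ 508. -251.] sc [361. 333.]
grip stand x,y,up [-0.0711  0.0012  0.0225]
t 7.7 pos [ 0.564  -0.0726  0.1432] rot [-1.580e+00  1.000e-03  1.507e+00] F [ 0.1 -0.9 -3.7] w 0.0299
turn [ 0.0093 -0.0001 -0.001 ] shift(now axes) [ 0.      0.0007 -0.021 ] shift(final axes) [ 0.      0.0005 -0.021 ]
```

View pics/wrz5.png

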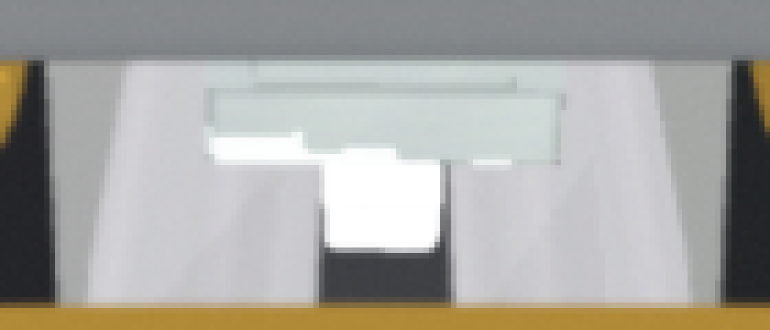

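View pics/scz5.png

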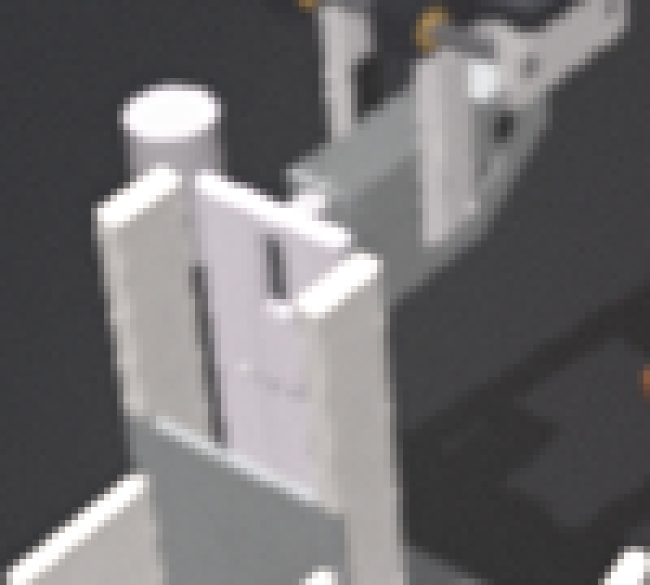

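arm_command --series "0.004 0 0 0.0003 0.0015 -0.006 0;0 0 0 0 0.0005 -0.005 0;0 0 0 0 0.0005 -0.003 0"

```text
time: 8.0
tool_pos: [0.579, -0.0733, 0.1418]
ee_rot: [-1.578, 0.001, 1.507]
wrist_force: [1.1, -0.0, -4.3]
width: 0.0298
```

```bash
python3 -c "
from look import *
look(6,-.05,.0014,.022)"
```

```text
g [-0.0556  0.0014  0.021 ] [-0.0561  0.0013  0.021 ]
slTL wr [435. 198.] sc [293. 224.]
slTR wr [285. 198.] sc [266. 212.]
slBL wr [427. -71.] sc [301. 303.]
slBR wr [304. -71.] sc [274. 291.]
stL wr [776. 296.] sc [350. 226.]
stR wr [-59. 295.] sc [206. 165.]
hookL wr [432. 218.] sc [282. 244.]
hookR wr [321. 218.] sc [261. 234.]
backTL wr [549. 135.] sc [325. 227.]
backTR wr [203. 134.] sc [262. 200.]
backBL wr [ 508. -251.] sc [337. 357.]
grip stand x,y,up [-0.0561  0.0013  0.021 ]
t 8.1 pos [ 0.579  -0.0733  0.1417] rot [-1.577e+00  1.000e-03  1.507e+00] F [-0.   0.5 -3.3] w 0.0301
turn [ 0.0067 -0.0003 -0.0013] shift(now axes) [ 0.0001 -0.001  -0.006 ] shift(final axes) [ 0.0001 -0.001  -0.006 ]
```

View pics/wrz6.png

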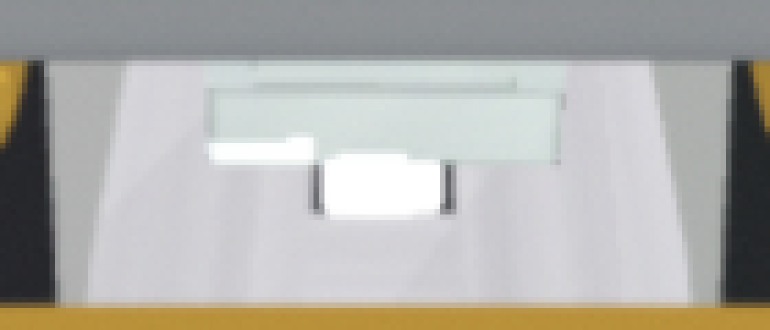

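View pics/scz6.png

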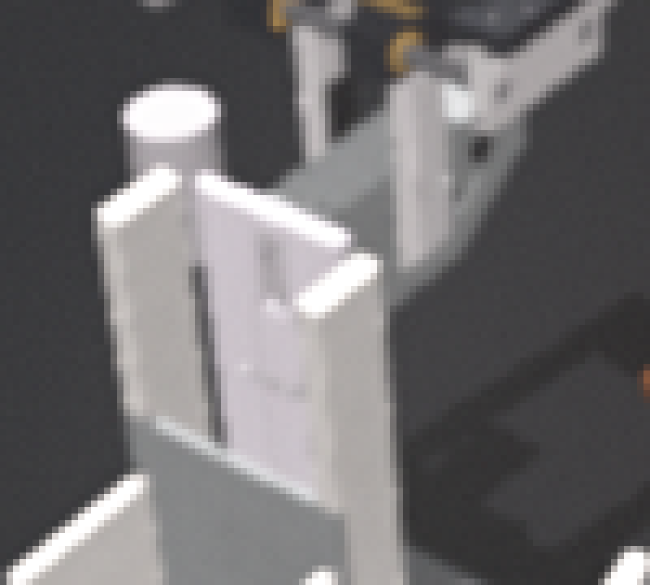

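arm_command --series "0.003 0 0 0.0001 0 -0.0025 0;0 0 0 0 0 -0.002 0;0 0 0 0 0 -0.001 0"

```text
time: 8.4
tool_pos: [0.5849, -0.0736, 0.1417]
ee_rot: [-1.574, 0.001, 1.507]
wrist_force: [0.0, 0.1, -4.1]
width: 0.0296
```

```bash
python3 -c "
from look import *
look(7,-.05,.0014,.022)"
```

```text
g [-0.05    0.0015  0.021 ] [-0.0502  0.0015  0.021 ]
slTL wr [435. 143.] sc [293. 224.]
slTR wr [283. 143.] sc [266. 212.]
slBL wr [ 427. -118.] sc [301. 303.]
slBR wr [ 302. -118.] sc [274. 291.]
stL wr [779. 238.] sc [350. 226.]
stR wr [-65. 237.] sc [206. 165.]
hookL wr [432. 218.] sc [272. 252.]
hookR wr [321. 218.] sc [251. 242.]
backTL wr [550. 134.] sc [315. 235.]
backTR wr [202. 134.] sc [252. 208.]
backBL wr [ 508. -251.] sc [327. 365.]
grip stand x,y,up [-0.0502  0.0015  0.021 ]
t 8.5 pos [ 0.5848 -0.0736  0.1417] rot [-1.574e+00  1.000e-03  1.507e+00] F [-0.3 -0.6 -3. ] w 0.0296
turn [ 0.0032 -0.0004 -0.0012] shift(now axes) [-0.0001 -0.001  -0.0002] shift(final axes) [-0.0001 -0.001  -0.0002]
```

View pics/wrz7.png

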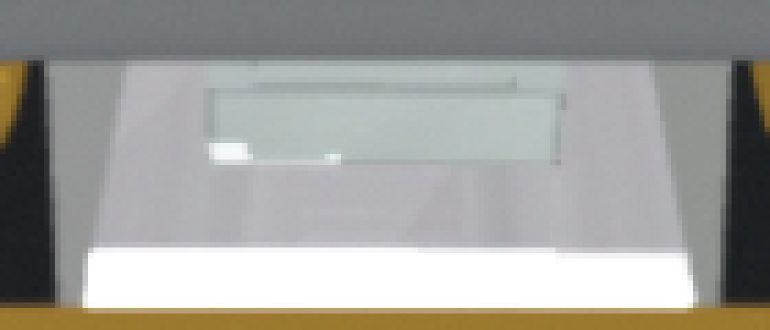

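View pics/scz7.png

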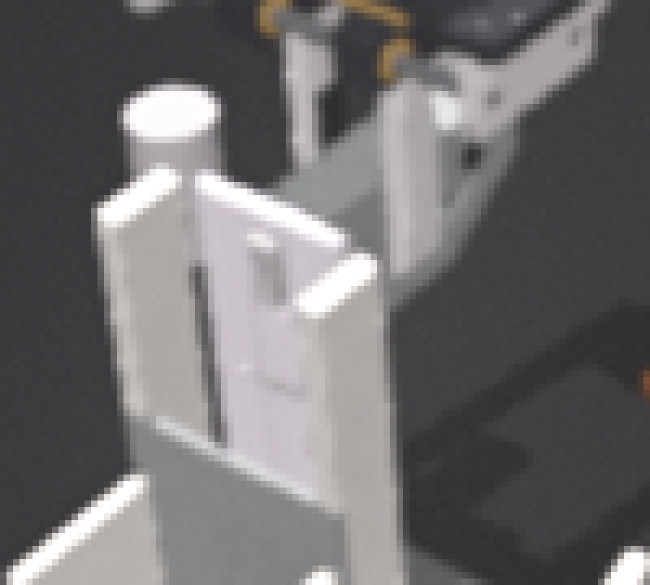

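arm_command --series "0 0 0 0 0 -0.0015 0;0 0 0 0 0 -0.0015 0"

```text
time: 8.7
tool_pos: [0.5869, -0.0737, 0.1418]
ee_rot: [-1.572, 0.001, 1.507]
wrist_force: [-5.3, -0.0, -0.8]
width: 0.0298
```

```bash
python3 -c "
from tgt import *
go(-.05,.0014,.022)"
```

```text
grip stand x,y,up [-0.0481  0.0014  0.021 ]
t 8.7 pos [ 0.5869 -0.0737  0.1418] rot [-1.572e+00  1.000e-03  1.507e+00] F [-5.3 -0.  -0.8] w 0.0298
turn [ 0.001  -0.0004 -0.0013] shift(now axes) [-0.     -0.001   0.0019] shift(final axes) [-0.     -0.0009  0.0019]
```

arm_command --series "0 0 0 0 0.001 0 0;0 0 0 0 0.003 0 0;0 0 0 0 0.003 0 0"

```text
time: 9.0
tool_pos: [0.5868, -0.0737, 0.1351]
ee_rot: [-1.572, 0.001, 1.507]
wrist_force: [-1.3, 0.2, -4.0]
width: 0.0298
```

arm_command --series "0 0 0 0 0.002 0 0;0 0 0 0 0.002 0 0"

```text
time: 9.2
tool_pos: [0.5866, -0.0737, 0.1303]
ee_rot: [-1.572, 0.001, 1.507]
wrist_force: [-3.7, 0.6, 0.5]
width: 0.0301
```

arm_command --series "0 0 0 0 0.002 0 0;0 0 0 0 0.002 0 0"

```text
time: 9.4
tool_pos: [0.5854, -0.0737, 0.1274]
ee_rot: [-1.57, 0.002, 1.507]
wrist_force: [-4.7, 0.1, 1.9]
width: 0.0302
```

arm_command --series "0 0 0 0 0.002 -0.001 0;0 0 0 0 0.002 -0.001 0"

```text
time: 9.6
tool_pos: [0.5862, -0.0739, 0.1256]
ee_rot: [-1.568, 0.002, 1.507]
wrist_force: [-6.5, 0.4, 4.0]
width: 0.0301
```

```bash
python3 -c "
from tgt import *
go(-.05,.0014,0)"
```

```text
grip stand x,y,up [-0.0488  0.0013  0.0049]
t 9.6 pos [ 0.5862 -0.0739  0.1256] rot [-1.568  0.002  1.507] F [-6.5  0.4  4. ] w 0.0301
turn [-0.0027 -0.0004 -0.0021] shift(now axes) [0.0001 0.0049 0.0012] shift(final axes) [0.0001 0.0049 0.0012]
```

arm_command --series "0 0 0 0 0.003 -0.0005 0;0 0 0 0 0.003 -0.0005 0"

```text
time: 9.8
tool_pos: [0.5848, -0.0738, 0.12]
ee_rot: [-1.563, 0.002, 1.507]
wrist_force: [-3.4, -1.4, -6.0]
width: 0.03
```

arm_command --series "0 0 0 0 0.003 -0.0005 0;0 0 0 0 0.003 -0.0005 0"

```text
time: 10.0
tool_pos: [0.5866, -0.0742, 0.1153]
ee_rot: [-1.566, 0.003, 1.507]
wrist_force: [-11.3, 1.1, 16.6]
width: 0.0299
```

```bash
python3 -c "
from look import *
look(8,-.05,.0014,.0)"
```

```text
g [-0.0484  0.001  -0.0052] [-0.0484  0.001  -0.0052]
slTL wr [449. 398.] sc [293. 224.]
slTR wr [268. 398.] sc [266. 212.]
slBL wr [437.  47.] sc [301. 303.]
slBR wr [293.  47.] sc [274. 291.]
stL wr [867. 534.] sc [350. 226.]
stR wr [-155.  531.] sc [206. 165.]
hookL wr [432. 220.] sc [274. 312.]
hookR wr [321. 220.] sc [253. 302.]
backTL wr [550. 135.] sc [316. 295.]
backTR wr [201. 134.] sc [254. 267.]
backBL wr [ 509. -247.] sc [328. 421.]
grip stand x,y,up [-0.0484  0.001  -0.0052]
t 10.1 pos [ 0.5865 -0.0742  0.1155] rot [-1.566  0.003  1.507] F [-4.3  0.2  3.6] w 0.0296
turn [-0.0048 -0.0007 -0.003 ] shift(now axes) [ 0.0004 -0.0052  0.0016] shift(final axes) [ 0.0004 -0.0052  0.0016]
```

View pics/wr8.png

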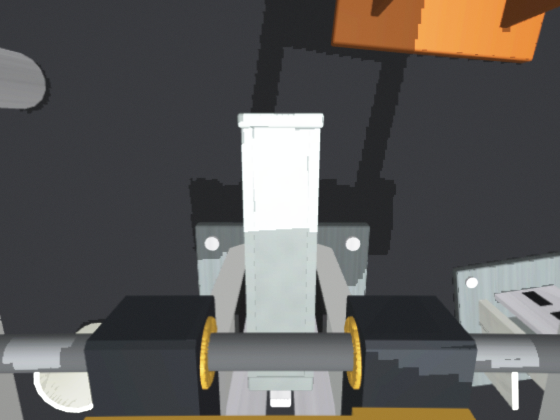

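View pics/scz8.png

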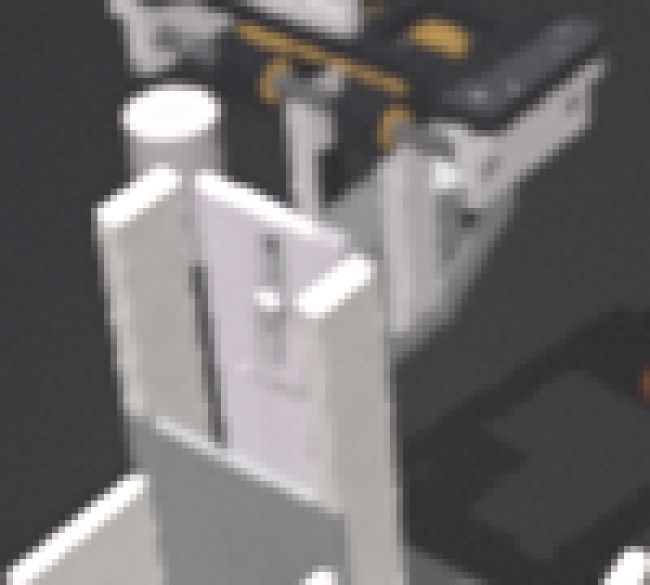

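arm_command --series "0 0 0 0 0.002 -0.0005 0;0 0 0 0 0.001 -0.0005 0;0 0 0 0 0 0 0"

```text
time: 10.4
tool_pos: [0.5865, -0.0742, 0.1156]
ee_rot: [-1.565, 0.003, 1.507]
wrist_force: [-2.0, 0.3, -2.9]
width: 0.03
```

```bash
python3 -c "
from tgt import *
go(-.05,.0014,0)"
```

```text
grip stand x,y,up [-0.0484  0.001  -0.0051]
t 10.4 pos [ 0.5865 -0.0742  0.1156] rot [-1.565  0.003  1.507] F [-2.   0.3 -2.9] w 0.03
turn [-0.0055 -0.0008 -0.0033] shift(now axes) [ 0.0004 -0.0051  0.0016] shift(final axes) [ 0.0004 -0.0051  0.0016]
```

arm_command --series "0 0 0 0 0 0 0.06;0 0 0 0 0 0 0.06;0 0 0 0 0 0 0.06;0 0 0 0 0 0 0.06;0 0 0 0 0 0 0.06;0 0 0 0 0 0 0.06"

```text
time: 11.0
tool_pos: [0.5908, -0.0747, 0.1177]
ee_rot: [-1.576, 0.004, 1.507]
wrist_force: [0.2, 0.7, 0.5]
width: 0.0601
```

```bash
python3 -c "
from look import *
look(9,-.05,.0014,.0)"
```

```text
g [-0.0442  0.0008 -0.003 ] [-0.0442  0.0009 -0.0031]
slTL wr [450. 323.] sc [293. 224.]
slTR wr [271. 322.] sc [266. 212.]
slBL wr [439. -12.] sc [301. 303.]
slBR wr [296. -13.] sc [274. 291.]
stL wr [861. 452.] sc [350. 226.]
stR wr [-145.  449.] sc [206. 165.]
hookL wr [431. 216.] sc [265. 313.]
hookR wr [320. 216.] sc [244. 303.]
backTL wr [549. 132.] sc [308. 296.]
backTR wr [201. 132.] sc [245. 268.]
backBL wr [ 508. -253.] sc [320. 423.]
grip stand x,y,up [-0.0442  0.0009 -0.0031]
t 11.1 pos [ 0.5908 -0.0746  0.1176] rot [-1.576  0.004  1.507] F [ 0.1 -0.8 -0.5] w 0.0599
turn [ 0.005  -0.0005 -0.0039] shift(now axes) [ 0.0006 -0.0031  0.0058] shift(final axes) [ 0.0006 -0.0031  0.0058]
```

View pics/wr9.png

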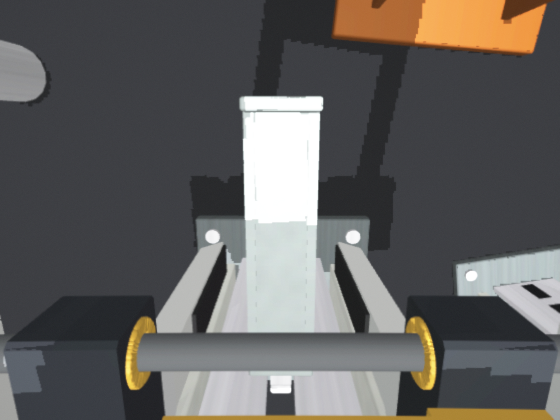

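View pics/scz9.png

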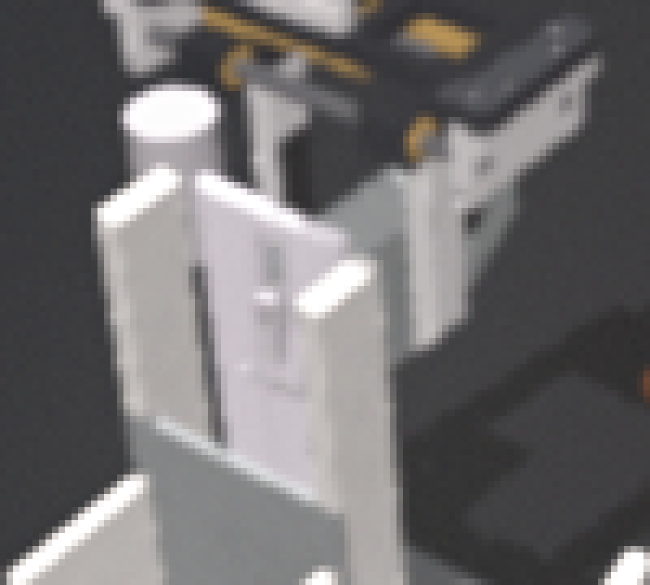

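arm_command --series "0 0 0 0 -0.01 0 0.06;0 0 0 0 -0.02 0 0.06;0 0 0 0 -0.03 0.002 0.06;0 0 0 0 -0.03 0.002 0.06;0 0 0 0 -0.03 0.002 0.06;0 0 0 0 -0.03 0.01 0.06;0 0 0 0 -0.02 0.03 0.06;0 0 0 0 0 0.04 0.06;0 0 0 0 0 0.04 0.06;0 0 0 0 0 0.04 0.06;0 0 0 0 0 0.03 0.06"

```text
time: 12.2
tool_pos: [0.3904, -0.0613, 0.2998]
ee_rot: [-1.582, 0.006, 1.508]
wrist_force: [-0.2, -1.2, 0.2]
width: 0.0598
```

arm_command --series "0 0 0 0.04 0 0 0.06;0 0 0 0.04 0 0 0.06;0 0 0 0.04 0 0 0.06;0 0 0 0.04 0 0 0.06;0 0 0 0 0 0 0.06;0 0 0 0 0 0 0.06"

```text
time: 12.8
tool_pos: [0.3973, 0.1014, 0.3066]
ee_rot: [-1.597, 0.006, 1.499]
wrist_force: [0.6, -0.2, 0.5]
width: 0.06
```

```bash
python3 -c "
from look import *
print(robot.get_obs()['tool_pos'],robot.get_obs()['wrist_force'])
a=robot.snapshot('scene');b=robot.snapshot('top');cv2.imwrite('pics/s10.png',a);cv2.imwrite('pics/t10.png',b)
cv2.imwrite('pics/sz10.png',cv2.resize(a[170:290,170:300],None,fx=5,fy=5,interpolation=3))
cv2.imwrite('pics/tz10.png',cv2.resize(b[90:200,230:380],None,fx=5,fy=5,interpolation=3))
fs=lambda c,o,s,p:((proj(c,O+X*p[0]/1e3+Y*p[1]/1e3+Z*p[2]/1e3)[0]-o)*s).round()
for n,p in [('hookL',(12.5,6.5,156)),('hookR',(12.5,-3.5,156)),('bkTL',(0,16,160)),('bkTR',(0,-14,160)),('lipL',(-124,16,168)),('lipR',(-124,-14,168))]:
  print(n,'sc',fs('scene',[170,170],5,p),'top',fs('top',[230,90],5,p))
E0=robot.camera_params('wrist')['extrinsics'];np.save('E10.npy',E0);cv2.imwrite('pics/w10.png',robot.snapshot('wrist'))
"
```

```text
[0.39725335 0.10138285 0.30659124] [ 0.64537886 -0.20428558  0.52799111]
hookL sc [313. 280.] top [361. 264.]
hookR sc [297. 272.] top [385. 265.]
bkTL sc [345. 266.] top [338. 290.]
bkTR sc [296. 245.] top [410. 292.]
lipL sc [499. 133.] top [331. 579.]
lipR sc [453. 116.] top [404. 582.]
```

View pics/sz10.png

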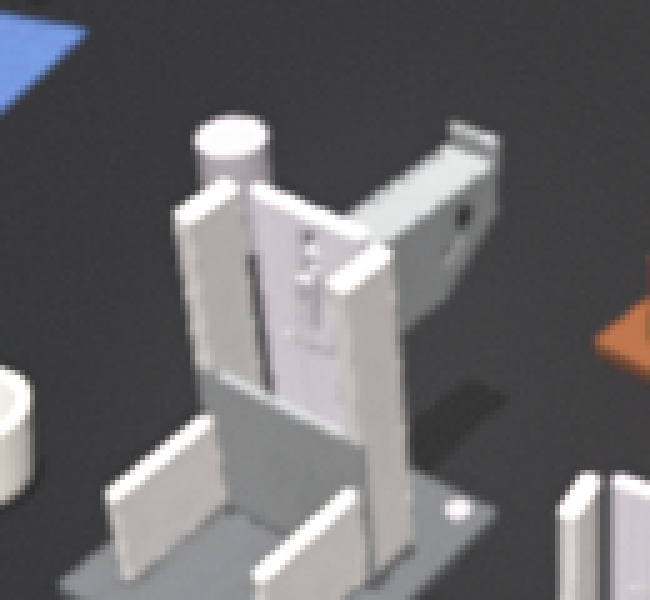

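View pics/tz10.png

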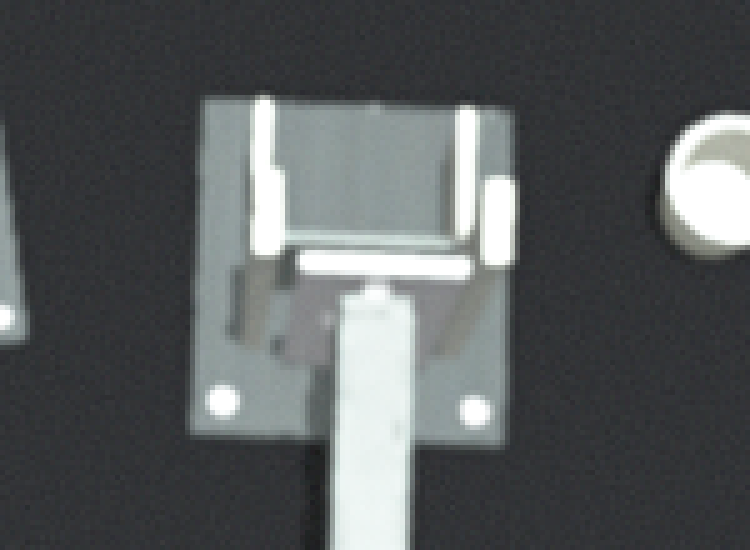

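View pics/w10.png

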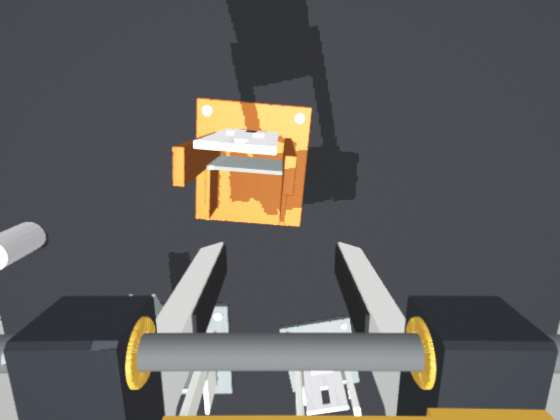

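View pics/s10.png

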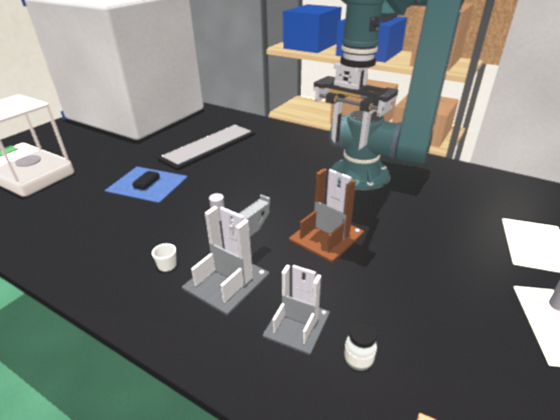

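Run:
```python
from tgt import *
a=cv2.imread("pics/s10.png");b=cv2.imread("pics/t10.png")
cv2.imwrite("pics/e1.png",cv2.resize(a[185:245,225:280],None,fx=10,fy=10,interpolation=2))
cv2.imwrite("pics/e2.png",cv2.resize(b[135:215,285:325],None,fx=7,fy=7,interpolation=2))
for up,p in((0,0),(-.0,.04),(2,0),(2,.04),(0,-.03)):
  q=[]
  for n,(x,y,z) in dict(lipTL=(-74,15,42),lipTR=(-74,-15,42),flL=(-74,15,30),botmid=(-40,15,-30)).items():
    # rotate about back lower/neck: pivot back face (50,.,0)
    dx=x-50; v=np.array([dx*np.cos(p),y+1.4,130+up+z+dx*np.sin(p)])
    q.append(((proj("scene",O+X*v[0]/1e3+Y*v[1]/1e3+Z*v[2]/1e3)[0]-[225,185])*10).round())
  print(up,p,q)
```

```text
0 0 [array([449., 104.]), array([356.,  69.]), array([450., 143.]), array([380., 395.])]
-0.0 0.04 [array([449., 120.]), array([356.,  85.]), array([451., 159.]), array([380., 406.])]
2 0 [array([449.,  97.]), array([356.,  62.]), array([450., 137.]), array([379., 389.])]
2 0.04 [array([449., 114.]), array([356.,  78.]), array([451., 153.]), array([380., 400.])]
0 -0.03 [array([449.,  92.]), array([355.,  57.]), array([450., 131.]), array([379., 387.])]
```

View pics/e1.png

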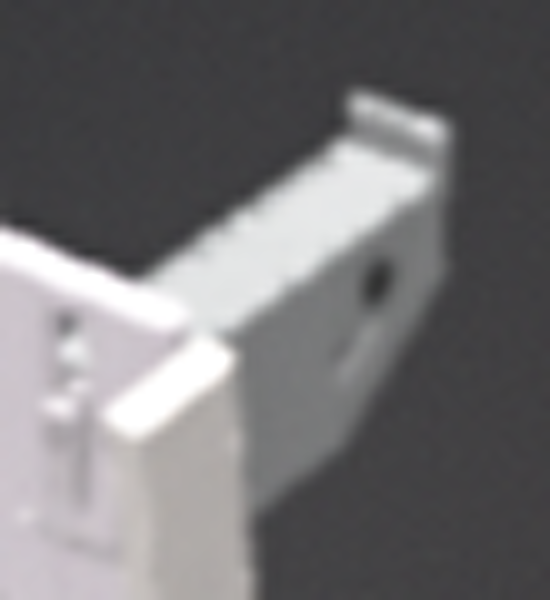

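View pics/e2.png

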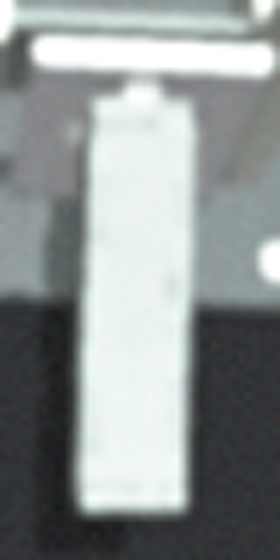

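```bash
python3 -c "
from bench import robot
print(robot.close_job(), robot.get_obs()['time'])"
```

```text
the job is handed in; nothing more can be done
the job is handed in; nothing more can be done
```

The bracket is hung on the large grey stand. I gripped it across its cheeks, centred the hook in the slot with the wrist camera, and slid it in until the back touched the strip at about 5 N. I then pressed it down past the catch to a firm stop. That took about 20 N net at the wrist, and a second light press moved it no further. I let go, moved the arm clear and handed the job in at about 13 s.

**Pose:** In the last pictures the hook is through the slot. The free end's lip matches the home height with the expected 0.04 rad droop to within about 1 mm. The bracket also looks square to the strip.

**Surroundings:** The cup, jar and crucible look unmoved, and the wrist force was near zero before handing in.

**Not confirmed:** I could not see the catch itself. I judge it locked from the drop in force, the firm stop and the final height. The tool reading put the bracket about 5 mm below home at the stop, while the scene camera put it at home. I put this down to an error in my estimate of where the bracket sat in the gripper, or slip there. The wrist and scene cameras also disagreed by a few mm on that height.

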